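# Open the grinder for cleaning: find which way the burr carrier unscrews and hold it out

### The arm

A 7-joint arm with a two-finger parallel gripper is mounted at the origin on a cart in front of the work surface, level with it; the furniture and walls round the work are solid. World frame = base frame: x ahead of the robot, y to its left, z up, the work surface at z = 0. Lengths are in m, angles in rad, forces in N, time in s.
With the tool pointing down it reaches from about 0.4 to 0.85 m from the base axis. Payload 10.4 kg.
Tool frame: the origin (TCP) lies at the very end of the fingers, on their centre line; the grasp point (between the pads) lies 19 mm behind it; x points along the fingers, y is the direction in which the jaws open and shut, and the axes are right-handed (so a half turn about x gives the same grasp; the last joint's range is limited). The gripper opens to 85 mm and grips with 20 to 120 N. Pads are 22 mm wide; open, the fingers measure 114 mm over their backs; the gripper's body (76 mm by 85 mm) begins 54 mm behind the grasp point. The pads swing forward as they close: fully open they stand 13 mm farther back than shut.
Start: joints at [1.239, 0.332, -0.065, 1.46, 0.022, 1.35, -0.088], TCP at [0.19, -0.595, 0.231] pointing down, gripper open.
Joint ranges: [-2.6, 2.6], [-0.5, 2.12], [-1.47, 1.34], [0.16, 2.42], [-1.27, 4.41], [0.06, 2.06], [-2.6, 2.6]. Speed limits (rad/s): [2.22, 2.22, 2.79, 2.79, 3.14, 3.14, 3.14].

### API

Orientations are given as a unit quaternion [x, y, z, w].
In Python, from workcell import monitor, camera, ticket, regions_of gives the robot as it stands.
- The arm moves only by the tool step_arm, never from a script. Its argument "increments" is a list of rows, each a list of 5 numbers: the finger opening in m, from 0 to 0.0854, then the shift along the world's x, y, z in m, then the turn about the world's z in rad. A call has 1 to 12 rows; each row shifts and turns the commanded pose from where the row before left it; what a row does not reach is not made up. A row lasts 1/12 s, in which the tool goes at most 41.7 mm and 7.16 degrees, less where a joint would pass 70% of its speed; a pose out of reach is approached as far as the arm can. A call with a gripper value outside its range is refused whole. The fingers move at their own pace and stop on an object; "force" is the grip in N (left out, the last holds). Time passes only in rows, so rows that do not move let the fingers close. It gives the time, the measured TCP pose, the force and the opening at its end, in the units of the state.
- monitor.get_obs(): the state, without advancing time (a new reading comes with each control period).
- camera(name): name is "scene" or "top" or "wrist"; returns a dict with "color" (420x560x3 uint8, red, green, blue), "range_z" (420x560 float32, m along the optical axis (not along the pixel's ray), 0 where there is no reading), "fx", "fy", "cx", "cy" (pixels), "cam_to_world" (4x4, takes a point from camera to world coordinates). Camera axes: x right, y up, looking along -z (the intrinsics and any distortion apply to the point x, -y, -z); pixel columns grow to the right and rows downward; lengths in m; the calibration is good to about 2 mm. A picture is of the moment at which its call begins.
- ticket.hand_in(): hands the job in, once; it reports no verdict.
Trained networks look in a picture, given as the dict that the camera call returned (one of the last four; its "shot" number tells which), for a name from the list of things; names that differ only in an ending like _2 or _b are one class to them, and where a whole thing is asked for, a point or a joint stands for the part that bears it (a point fixed in the world has none). Each returns a list of dicts, best first, with "p" (0 to 1); they miss things now and then, are a little off and sometimes report something else, mostly with a low value. They report only what shows in the picture. A call takes as long as a camera call. They do not tell look-alikes from the thing itself.
- regions_of(picture, query): "region" (420x560 bool, what is visible of it) and "centre" ([row, column] in pixels, amid what is visible of it).
The state is a dict: "clock": time; "joint_pos": joint angles; "joint_velocities": joint speeds; "tau": joint torques, N m; "position": TCP position; "ee_rot": TCP orientation; "ft_force": force on the tool from outside, world axes, zero at the start; "torque": the same for the moment, N m; "grip_width": opening from 0.0 (shut) to 1.0 (fully open).
Only numpy, scipy, OpenCV 4.12 (cv2) and the standard library are available. Lean on these libraries where they do the work, as an engineer would, in place of code of your own. Each camera call takes 0.05 s, during which the arm holds its last target. There are 200 camera calls.

### The job

The black coffee grinder is due for cleaning and its hopper is already off. Nobody remembers whether the burr carrier in its top has a normal or a reverse thread, so take it by its black finger bar, try it both ways if need be to find which way it unscrews, turn it that way until it is free, then lift it straight up until its underside is well clear of the grinder's rim. Finish while holding it there, level and over the open chamber so that loose grounds fall back in, and disturb nothing else on the counter.

Things in the scene. Friction and masses are not known exactly. Their poses are not given: they have to be found in the camera images.
- burr_carrier: Loose burr carrier, 0.13 to 0.25 kg, in the black grinder's top: steel flange 84 mm across, 6 mm thick, with a black finger bar on it; below, a plug 52 mm across reaches 28 mm down into the chamber. Origin: on its axis at the flange's underside; z up, x along the bar; red dot on the flange towards -x. Screwed home at the start: axes parallel to the grinder's, flange about 1 mm above its rim.
- finger_bar (a point): Grip point at the middle of the carrier's black finger bar, 22 mm above the flange's underside. The bar is 58 mm long, 12 mm thick (grip across this) and rises from the flange's top to 32 mm above its underside (26 mm of free height).
- pins (a point): On the carrier's axis, 18.8 mm below the flange's underside: level of three pins in helical slots (a quick thread). One way round, unseen and different from start to start, it is blocked after about 3 degrees; the other way it turns easily, rising 3 mm as it goes, to a stop at about 68 degrees, and lifts straight out beyond 50 degrees, with 1 to 1.5 mm play around. No other way out.
- grinder: The black coffee grinder without hopper, heavy and fixed: 195 mm deep, 110 mm wide, 200 mm high. Origin: on the burr chamber's vertical axis at counter height; z up, x towards the grinder's back (motor column to 121 mm behind the axis, 176 mm high), front 70 mm before the axis. The head is a cylinder 100 mm across, its rim (top) 200 mm above the counter.
- white_grinder: A white grinder of the same make, with its smoky hopper on, standing on the left of the black one (about 205 mm axis to axis), heavy and fixed, 283 mm high. Origin and axes as on the black one. Not part of the job.
- hopper: The black grinder's hopper, a smoky clear funnel with a black lid, 99 mm across, 83 mm high, standing loose on the counter in front on the right. Origin: centre of its underside. Leave it alone.
- mug_1: White mug of coffee on a saucer, 63 mm across without its handle, 50 mm high, loose, right of the grinder. Origin: centre of its underside. Leave it alone.
- chamber (a point): Centre of the black grinder's burr chamber at the rim, 200 mm above the counter; the mouth takes the carrier's plug.
- plate_1: White saucer under the mug, 115 mm across, 16 mm high, loose. Origin: centre of its underside. Leave it alone.
Mind the look-alikes: they are no part of the job. Leave any orange look-alike of the burr_carrier alone.

How it is judged:
On the way:
1. the carrier is unscrewed: held in the fingers and turned at least 43 degrees while still in the chamber (angle between the x axis of burr_carrier and the x axis of grinder, either way round above 0.75 rad and z of burr_carrier in the frame of grinder below 0.215 m and contact force between the fingers and burr_carrier above 0.5 N), for 0.1 s.
At the end, for the whole second after the job is handed in: The burr carrier is held still in the fingers, level within 15 degrees, its axis within 35 mm of the chamber's axis, its lowest face at least about 5 mm above the grinder's rim, touching nothing of the grinder (z of burr_carrier in the frame of grinder above 0.233 m and horizontal distance between burr_carrier and grinder below 0.035 m and angle between burr_carrier's own z axis and vertical below 0.26 rad and contact force between the fingers and burr_carrier above 0.5 N and contact force between burr_carrier and grinder below 0.1 N and linear speed of burr_carrier below 0.03 m/s); the arm keeps its last pose, push and grip.
It fails at once if the hopper, the mug or its saucer is pushed more than 30 mm (distance of any of hopper, mug_1, plate_1 from where it was at the start of the episode above 0.03 m).
It also fails if it takes over 48 s, if anything falls off the work surface, if the arm or the gripper's body presses on something with over 40 N, if the wrist force passes 120 N, or if a joint passes its speed limit or range.

## Working session

There is one attempt and no reset: what is moved stays moved. The work goes in short steps, Python scripts to look and compute and a tool call to move; the robot and the scene stay as the last step left them, time stands still between calls to the robot, and variables do not carry over. Pictures are saved under pics/ and viewed, about 8 in all and at most 12, crops included, and the job is handed in when it is done.

Besides the shell and the picture viewer there is one more tool, called after "Emit:" in YAML: its name, and indented under it one key for each argument. step_arm: Moves the arm, as the interface text tells. Its arguments: {"type":"object","properties":{"increments":{"type":"array"},"force":{"type":"number"}},"required":["increments"]}

```bash
mkdir -p pics; cat > h.py <<'E'
import numpy as np, cv2
from workcell import monitor, camera, ticket, regions_of
def save(p,n): cv2.imwrite(f'pics/{n}.png',p['color'][:,:,::-1])
def world(p,m):
    r,c=np.nonzero(m&(p['range_z']>0)); z=p['range_z'][r,c]
    P=np.stack([(c-p['cx'])/p['fx']*z,-(r-p['cy'])/p['fy']*z,-z,np.ones_like(z)])
    return (p['cam_to_world']@P)[:3].T
E
python3 - <<'E'
from h import *
o=monitor.get_obs(); print(o['position'],o['ee_rot'],o['grip_width'])
a=camera('scene');b=camera('top')
cv2.imwrite('pics/a.png',cv2.resize(np.vstack([a['color'],b['color']])[:,:,::-1],(400,600)) ) if 0 else None
save(a,'scene');save(b,'top')
for n,p in(('scene',a),('top',b)):
  for q in('burr_carrier','grinder','hopper','mug_1','white_grinder','finger_bar'):
    for d in regions_of(p,q)[:3]:
      w=world(p,d['region']); print(n,q,round(d['p'],2),np.round(d['centre']),w.shape[0],np.round(np.median(w,0),3) if len(w) else '',np.round(np.percentile(w,[2,98],axis=0),3).tolist() if len(w) else '')
E
```

```text
[ 0.18981943 -0.59508504  0.23051231] [-0.69858502 -0.10923312  0.69880398 -0.10825938] 1.0001359472679245
scene burr_carrier 0.95 [186. 274.] 383 [ 0.532 -0.087  0.21 ] [[0.499, -0.122, 0.202], [0.577, -0.055, 0.235]]
scene burr_carrier 0.59 [250. 333.] 496 [ 0.374 -0.126  0.037] [[0.342, -0.17, 0.007], [0.417, -0.101, 0.063]]
scene hopper 0.73 [224. 351.] 810 [ 0.378 -0.276  0.071] [[0.34, -0.339, 0.005], [0.427, -0.253, 0.083]]
scene mug_1 0.53 [206. 298.] 242 [ 0.573 -0.302  0.046] [[0.49, -0.345, 0.011], [0.607, -0.109, 0.142]]
scene white_grinder 0.74 [249. 215.] 6324 [0.563 0.142 0.141] [[0.501, 0.068, 0.01], [0.679, 0.164, 0.277]]
scene finger_bar 0.8 [191. 273.] 374 [ 0.53  -0.088  0.21 ] [[0.499, -0.122, 0.205], [0.573, -0.055, 0.235]]
scene finger_bar 0.63 [248. 334.] 445 [ 0.374 -0.127  0.037] [[0.342, -0.169, 0.014], [0.417, -0.101, 0.063]]
top burr_carrier 0.97 [174. 282.] 1233 [ 0.536 -0.095  0.208] [[0.499, -0.133, 0.204], [0.575, -0.059, 0.234]]
top burr_carrier 0.55 [250. 296.] 936 [ 0.379 -0.14   0.035] [[0.342, -0.178, 0.029], [0.418, -0.103, 0.061]]
top grinder 0.6 [150. 283.] 2915 [ 0.575 -0.101  0.174] [[0.469, -0.158, 0.003], [0.652, -0.041, 0.203]]
top grinder 0.54 [171. 282.] 1306 [ 0.535 -0.094  0.208] [[0.497, -0.133, 0.2], [0.576, -0.057, 0.234]]
top hopper 0.73 [245. 366.] 1391 [ 0.385 -0.299  0.074] [[0.341, -0.345, 0.045], [0.43, -0.255, 0.083]]
top mug_1 0.73 [166. 373.] 618 [ 0.584 -0.319  0.041] [[0.543, -0.345, 0.032], [0.613, -0.283, 0.061]]
top white_grinder 0.64 [151. 194.] 5144 [0.567 0.095 0.178] [[0.502, 0.054, 0.016], [0.678, 0.157, 0.278]]
top finger_bar 0.96 [250. 298.] 900 [ 0.378 -0.141  0.035] [[0.342, -0.178, 0.03], [0.416, -0.105, 0.061]]
top finger_bar 0.84 [169. 281.] 1235 [ 0.536 -0.095  0.208] [[0.499, -0.133, 0.203], [0.575, -0.058, 0.234]]
```

```bash
python3 - <<'E'
from h import *
from scipy.spatial.transform import Rotation as R
b=camera('top')
d=regions_of(b,'burr_carrier')
d=max(d[:2],key=lambda d:np.median(world(b,d['region'])[:,2]))
w=world(b,d['region']); t=w[(w[:,2]>.224)]; f=w[(w[:,2]>.2)&(w[:,2]<.215)]
for n,q in(('bar',t),('fl',f)):
  print(n,len(q),cv2.minAreaRect((q[:,:2]*1000).astype(np.float32)),np.median(q,0))
print('circ',cv2.minEnclosingCircle((w[:,:2]*1000).astype(np.float32)))
c,s,e=np.linalg.svd(t[:,:2]-t[:,:2].mean(0),full_matrices=False);print('bar angle',np.degrees(np.arctan2(e[0,1],e[0,0])))
o=monitor.get_obs();print(R.from_quat(o['ee_rot']).as_matrix().round(3))
p=cv2.resize(b['color'][100:310,150:430][:,:,::-1],(800,600));cv2.imwrite('pics/c1.png',p)
E
```

```text
Traceback (most recent call last):
ValueError: max() iterable argument is empty
```

View pics/scene.png

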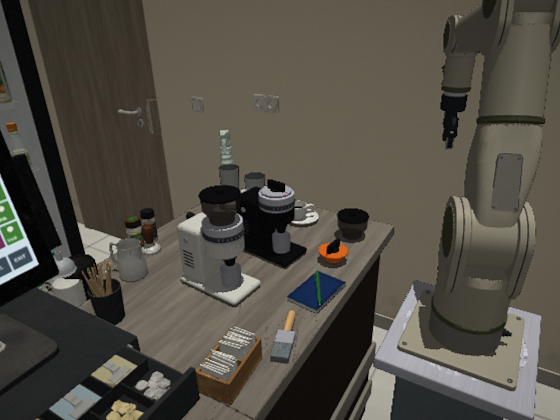

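The scene view shows the black grinder with the carrier at (col 275, row 187), the orange look-alike at (333, 252), the white grinder left, hopper at (352, 224). The network missed once; retrying without it.

```bash
cat >> h.py <<'E'
def carrier(p,x=.536,y=-.096,zf=0.0):
    w=world(p,p['range_z']>0); w=w[np.hypot(w[:,0]-x,w[:,1]-y)<.055]
    t=w[(w[:,2]>.222+zf)&(w[:,2]<.245+zf)]; f=w[(w[:,2]>.200+zf)&(w[:,2]<.216+zf)]
    e=np.linalg.svd(t[:,:2]-t[:,:2].mean(0),full_matrices=False)[2]
    print('bar',len(t),cv2.minAreaRect((t[:,:2]*1000).astype(np.float32)),np.median(t,0).round(4),'ang',np.degrees(np.arctan2(e[0,1],e[0,0])).round(1))
    print('fl',len(f),cv2.minEnclosingCircle((f[:,:2]*1000).astype(np.float32)),np.median(f[:,2]))
E
python3 - <<'E'
from h import *
from scipy.spatial.transform import Rotation as R
b=camera('top'); carrier(b)
o=monitor.get_obs();print(R.from_quat(o['ee_rot']).as_matrix().round(3))
p=cv2.resize(b['color'][100:310,150:430][:,:,::-1],(800,600));cv2.imwrite('pics/c1.png',p)
E
```

```text
bar 160 ((536.4462890625, -95.6799545288086), (11.85561466217041, 56.864593505859375), 81.52823638916016) [ 0.5359 -0.0958  0.2322] ang 172.3
fl 1302 ((536.79052734375, -95.84978485107422), 49.64266586303711) 0.2067405234446391
[[ 0.     0.304 -0.953]
 [-0.    -0.953 -0.304]
 [-1.     0.    -0.   ]]
```

View pics/c1.png

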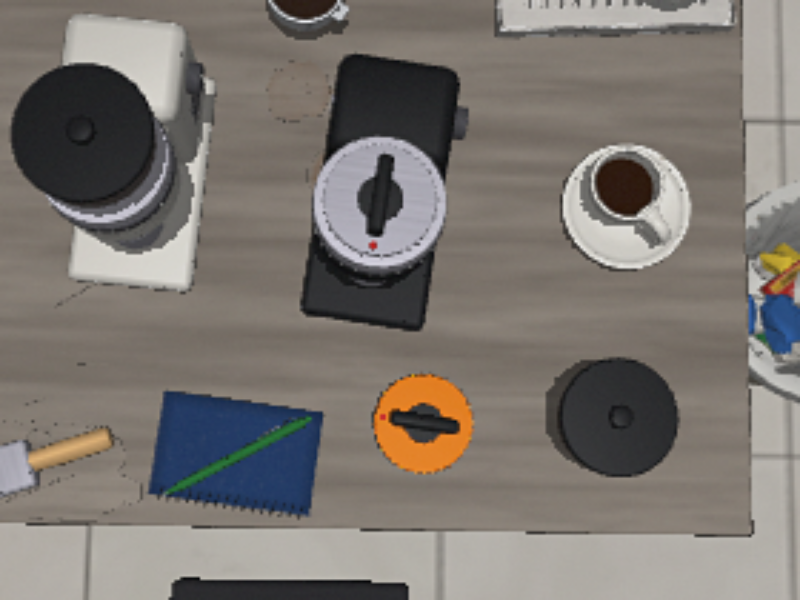

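Emit:
step_arm:
  increments:
    - [0.0854,0,0,0.03,0]
    - [0.0854,0,0.01,0.03,0]
    - [0.0854,0.01,0.02,0.03,-0.03]
    - [0.0854,0.016,0.024,0.01,-0.03]
    - [0.0854,0.016,0.024,0,-0.03]
    - [0.0854,0.016,0.024,0,-0.03]
    - [0.0854,0.016,0.024,0,-0.03]
    - [0.0854,0.016,0.024,0,-0.03]
    - [0.0854,0.016,0.024,0,-0.03]
    - [0.0854,0.016,0.024,0,-0.03]
    - [0.0854,0.016,0.024,0,-0.03]
    - [0.0854,0.016,0.024,0,-0.03]
  force: 60

```text
clock: 1.85
position: [0.3445, -0.3482, 0.3315]
ee_rot: [0.707, 0.002, -0.707, 0.003]
ft_force: [-0.1, -0.9, 0.1]
grip_width: 0.999
```

Emit:
step_arm:
  increments:
    - [0.0854,0.016,0.024,0,-0.03]
    - [0.0854,0.016,0.024,0,-0.03]
    - [0.0854,0.016,0.024,0,-0.03]
    - [0.0854,0.016,0.024,0,-0.03]
    - [0.0854,0.016,0.024,0,-0.03]
    - [0.0854,0.016,0.024,0,0]
    - [0.0854,0.016,0.024,0,0]
    - [0.0854,0.016,0.024,0,0]
    - [0.0854,0.016,0.024,0,0]
    - [0.0854,0.016,0.024,0,0]
    - [0.0854,0,0,0,0]

```text
clock: 2.77
position: [0.506, -0.1036, 0.3314]
ee_rot: [0.706, -0.046, -0.705, -0.048]
ft_force: [0.9, -0.1, -0.1]
grip_width: 1.001
```

```bash
python3 - <<'E'
from h import *
from scipy.spatial.transform import Rotation as R
b=camera('wrist'); carrier(b)
o=monitor.get_obs();M=R.from_quat(o['ee_rot']).as_matrix();print(M.round(3),np.degrees(np.arctan2(M[1,1],M[0,1])),o['joint_pos'].round(2) if hasattr(o['joint_pos'],'round') else o['joint_pos'],o['position'])
save(b,'w1')
E
```

```text
bar 1569 ((538.4448852539062, -96.10029602050781), (12.084637641906738, 57.61570739746094), 82.24945831298828) [ 0.5397 -0.0966  0.232 ] ang 172.5
fl 10092 ((538.619140625, -96.19707489013672), 49.1976203918457) 0.20651773711707647
[[ 0.    -0.135 -0.991]
 [ 0.001 -0.991  0.135]
 [-1.    -0.001 -0.   ]] -97.78407276762307 [ 0.64  0.09 -0.55  1.55  0.05  1.51 -1.62] [ 0.50498396 -0.10635194  0.33130512]
```

View pics/w1.png

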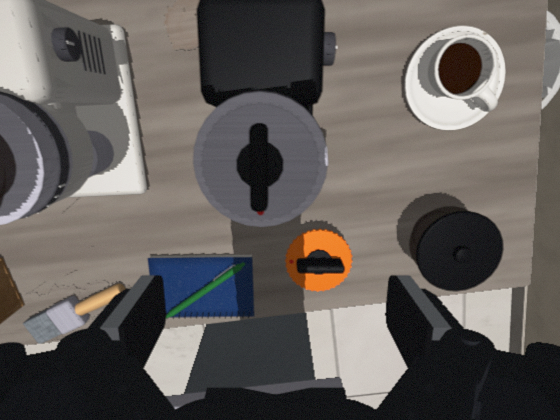

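Emit:
step_arm:
  increments:
    - [0.0854,0.017,0.0065,-0.01,0]
    - [0.0854,0.0165,0.0065,-0.02,0]
    - [0.0854,0,0,-0.02,0]
    - [0.0854,0,0,-0.02,0]
    - [0.0854,0,0,-0.015,0]
    - [0.0854,0,0,-0.015,0]
    - [0.0854,0,0,-0.01,0]
    - [0.0854,0,0,-0.005,0]
    - [0.0854,0,0,-0.003,0]
    - [0.0854,0,0,0,0]
    - [0.0854,0,0,0,0]

```text
clock: 3.73
position: [0.5378, -0.0966, 0.214]
ee_rot: [0.706, -0.05, -0.705, -0.05]
ft_force: [0.3, -0.5, -0.0]
grip_width: 1.004
```

Emit:
step_arm:
  increments:
    - [0.0,0,0,-0.002,0]
    - [0,0,0,0,0]
    - [0,0,0,0,0]
    - [0,0,0,0,0]
    - [0,0,0,0,0]
    - [0,0,0,0,0]
    - [0,0,0,0,0]
    - [0,0,0,0,0]
    - [0,0,0,0,0]
    - [0,0,0,0,0]
    - [0,0,0,0,0]
    - [0,0,0,0,0]
  force: 60

```text
clock: 4.73
position: [0.5376, -0.0965, 0.2115]
ee_rot: [0.705, -0.05, -0.705, -0.05]
ft_force: [-0.3, 0.3, 2.0]
grip_width: 0.129
```

Gripped (about 11 mm opening). Try +8° with a little rise.

Emit:
step_arm:
  increments:
    - [0,0,0,0,0.03]
    - [0,0,0,0,0.03]
    - [0,0,0,0,0.03]
    - [0,0,0,0,0.03]
    - [0,0,0,0,0.02]
    - [0,0,0,0,0]
    - [0,0,0,0,0]

```text
clock: 5.32
position: [0.5375, -0.0966, 0.2116]
ee_rot: [0.707, -0.001, -0.707, -0.001]
ft_force: [-1.3, -1.3, 5.8]
grip_width: 0.126
```

```bash
cat >> h.py <<'E'
def st():
    from scipy.spatial.transform import Rotation as R
    o=monitor.get_obs();M=R.from_quat(o['ee_rot']).as_matrix()
    print('yaw',np.degrees(np.arctan2(M[1,1],M[0,1])).round(1),np.round(o['position'],4),'F',np.round(o['ft_force'],1),'T',np.round(o['torque'],2),'q',np.round(o['joint_pos'],2),o['grip_width'])
E
python3 -c "from h import *;st()"
```

```text
yaw -90.1 [ 0.5375 -0.0966  0.2116] F [-1.3 -1.3  5.8] T [-0.22  0.2  -0.01] q [ 0.61  0.22 -0.58  1.67  0.13  1.28 -1.57] 0.12584993516298096
```

Turned 8° with no resisting moment: it goes freely this way. Continue with the rise.

Emit:
step_arm:
  increments:
    - [0,0,0,0.0006,0.07]
    - [0,0,0,0.0002,0.07]
    - [0,0,0,0.0002,0.07]
    - [0,0,0,0.0002,0.07]
    - [0,0,0,0.0002,0.07]
    - [0,0,0,0.0002,0.07]
    - [0,0,0,0,0]

```text
clock: 5.9
position: [0.538, -0.0965, 0.2137]
ee_rot: [0.692, 0.148, -0.691, 0.148]
ft_force: [-0.4, -0.5, 7.5]
grip_width: 0.126
```

```bash
python3 - <<'E'
from h import *
st(); b=camera('top'); carrier(b); st()
c=b['color'][120:220,215:350][:,:,::-1];cv2.imwrite('pics/t2.png',cv2.resize(c,None,fx=5,fy=5))
E
```

```text
yaw -65.8 [ 0.538  -0.0965  0.2137] F [-0.4 -0.5  7.5] T [-0.19  0.01  0.14] q [ 0.64  0.23 -0.63  1.67  0.14  1.29 -1.16] 0.12598629970862488h.py:11: RuntimeWarning: Mean of empty slice.
  e=np.linalg.svd(t[:,:2]-t[:,:2].mean(0),full_matrices=False)[2]
  ret = um.true_divide(
  return _methods._mean(a, axis=axis, dtype=dtype,
Traceback (most recent call last):
  File "h.py", line 12, in carrier
    print('bar',len(t),cv2.minAreaRect((t[:,:2]*1000).astype(np.float32)),np.median(t,0).round(4),'ang',np.degrees(np.arctan2(e[0,1],e[0,0])).round(1))
                                                                                                                              ~^^^^^
IndexError: index 0 is out of bounds for axis 0 with size 0
```

Emit:
step_arm:
  increments:
    - [0,0,0,0.0002,0.07]
    - [0,0,0,0.0002,0.07]
    - [0,0,0,0.0002,0.07]
    - [0,0,0,0.0002,0.07]
    - [0,0,0,0.0002,0.07]
    - [0,0,0,0.0002,0.07]
    - [0,0,0,0.0002,0.05]
    - [0,0,0,0,0]
    - [0,0,0,0,0]
    - [0,0,0,0,0]

```text
clock: 6.78
position: [0.5376, -0.0965, 0.2144]
ee_rot: [0.639, 0.303, -0.639, 0.303]
ft_force: [-0.2, -1.4, 3.9]
grip_width: 0.13
```

```bash
python3 - <<'E'
from h import *
st(); b=camera('wrist'); save(b,'w2')
E
```

```text
yaw -39.2 [ 0.5376 -0.0965  0.2144] F [-0.2 -1.4  3.9] T [-0.2  -0.06  0.07] q [ 0.69  0.23 -0.68  1.67  0.15  1.29 -0.71] 0.1299976628957596
```

View pics/w2.png

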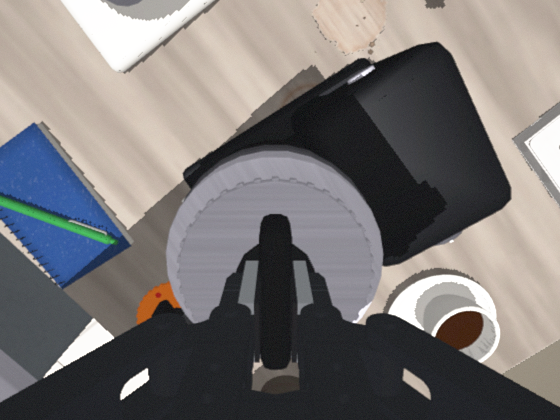

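The bar at (275, 290) is still parallel to the fingers, so the carrier turned about 59° with them. Lift.

Emit:
step_arm:
  increments:
    - [0,0,0,0.002,0]
    - [0,0,0,0.003,0]
    - [0,0,0,0.003,0]
    - [0,0,0,0.003,0]
    - [0,0,0,0,0]

```text
clock: 7.25
position: [0.5377, -0.0964, 0.2259]
ee_rot: [0.639, 0.304, -0.638, 0.304]
ft_force: [-0.5, -0.4, -1.2]
grip_width: 0.125
```

Force is about the carrier's weight, so it is free. Lift on.

Emit:
step_arm:
  increments:
    - [0,0,0,0.005,0]
    - [0,0,0,0.006,0]
    - [0,0,0,0.006,0]
    - [0,0,0,0.006,0]
    - [0,0,0,0.006,0]
    - [0,0,0,0.006,0]
    - [0,0,0,0.006,0]
    - [0,0,0,0.005,0]
    - [0,0,0,0.003,0]
    - [0,0,0,0,0]
    - [0,0,0,0,0]
    - [0,0,0,0,0]

```text
clock: 8.25
position: [0.5373, -0.0964, 0.274]
ee_rot: [-0.638, -0.304, 0.639, -0.304]
ft_force: [-0.0, -0.4, -2.7]
grip_width: 0.125
```

```bash
python3 - <<'E'
from h import *
st(); a=camera('scene'); b=camera('wrist')
w=world(b,b['range_z']>0); w=w[np.hypot(w[:,0]-.5376,w[:,1]+.0965)<.036]
print(np.histogram(w[:,2],np.arange(.18,.31,.005)))
f=w[(w[:,2]>.24)&(w[:,2]<.268)]
if len(f)>50:
  A=np.c_[f[:,:2],np.ones(len(f))];print(len(f),np.median(f,0),np.linalg.lstsq(A,f[:,2],rcond=None)[0])
A1=cv2.resize(a['color'][130:280,190:390],(560,420));cv2.imwrite('pics/f.png',cv2.resize(np.hstack([A1,b['color']]),(800,300))[:,:,::-1])
E
```

```text
yaw -39.1 [ 0.5373 -0.0964  0.274 ] F [-0.  -0.4 -2.7] T [-0.03 -0.04 -0.01] q [ 0.7   0.2  -0.69  1.58  0.13  1.41 -0.68] 0.12453224715952914
(array([ 334,   12,   41,  411,    0,    0,    0,    0,    0,    0,    0,
          0,    0,    0,    0,    0,    0, 9200,  881,  169,  420,  516,
       3688, 1505,  587]), array([0.18 , 0.185, 0.19 , 0.195, 0.2  , 0.205, 0.21 , 0.215, 0.22 ,
       0.225, 0.23 , 0.235, 0.24 , 0.245, 0.25 , 0.255, 0.26 , 0.265,
       0.27 , 0.275, 0.28 , 0.285, 0.29 , 0.295, 0.3  , 0.305]))
586 [ 0.5563686  -0.08388846  0.26781809] [-0.00204477 -0.00193907  0.268702  ]
```

View pics/f.png

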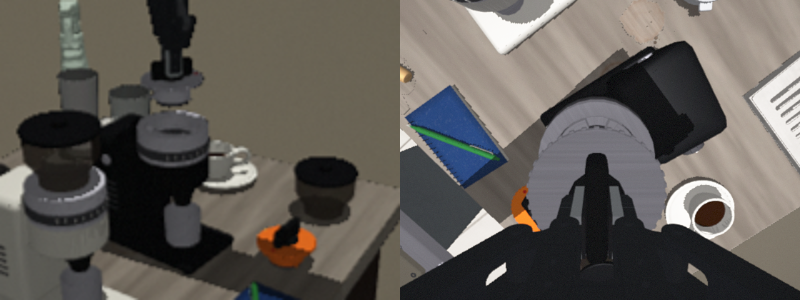

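The picture shows the carrier clear above the open chamber (left panel, 172, 85). It is level, with the flange top at about 0.268 m, and the other things are in place.

```bash
python3 -c "
from h import *
st();print(ticket.hand_in())"
```

```text
yaw -39.1 [ 0.5373 -0.0965  0.274 ] F [ 0.  -0.1 -1.6] T [-0.01  0.    0.02] q [ 0.7   0.2  -0.69  1.58  0.13  1.41 -0.68] 0.12368784005026884
the job is handed in; nothing more can be done
None
```

The burr carrier is unscrewed and was handed in held above the open chamber; no verdict was reported. It came free counter-clockwise seen from above, a normal thread. The first try was the right way, so I never tried the other.

- **Turn:** the fingers turned about 59° with the carrier while it was still in the chamber. The wrist picture showed the bar still aligned with them.
- **Lift:** I raised it about 60 mm straight up, at about 8 s of the 48 s allowed. The flange's underside is at about 0.262 m, so the plug's bottom is about 34 mm above the rim.
- **Hold:** the depth points on the flange fit a plane level to about 0.2°. The gripper is within 1 mm of where it gripped, and the wrist force was about 2 N, roughly the carrier's weight.
- **Surroundings:** the hopper, mug and saucer look undisturbed in the last picture, but I did not re-measure their positions.
- **Checks that failed:** one network call returned nothing, so I located the carrier from depth data instead. One top-camera check during the turn was blocked by the gripper, so I used the wrist camera.

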